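Pry open the battery box and hold the battery over it

TASK

The hinged cover of the grey battery box is stuck: pry it up with the chisel blade in the notch of the front wall, swing it back with the chisel until it stands open past upright, and lay the chisel flat on the surface clear of the box. Then lift the battery, carry it over the glue bottle, jar and tape measure without knocking them, and finish while holding it level and still about a finger's breadth (1.5 cm) above the open box, centred and lengthwise with it so that it could be lowered straight in, but touching nothing except the fingers. Keep the gripper itself off the box and its cover throughout.

Things in the scene. Friction and masses are not known exactly. Their poses are not given: they have to be found in the camera images.
- battery_box: Grey box fixed to the surface, 126 long (its x) x 96 wide (y) x 70 mm high to the rim; origin at the centre of its underside. Walls 5 mm, floor 5 mm, so inside 116 x 86 mm. Its x axis points from the front wall (pry notch) to the hinge wall; z up. Small lugs and a cable gland stand out up to 20 mm at its sides, below z = 42 mm.
- box_mouth (a point): Centre of the box's open mouth at rim height, 70 mm above the origin.
- box_notch (a point): Centre of the pry notch on the outer face of the front wall: a slot 46 mm wide (box y), 15 mm deep (z 55 to 70 mm), open through the 5 mm wall into the hollow box; the closed cover covers its top.
- cover (a joint): Hinge angle of the box's cover, rad: 0 closed on the rim, grows as its front edge swings up and back, stops at 1.72 (just past upright, 1.57). The cover is a flat plate 134 long x 98 wide x 4 mm thick, 50 g, its underside at the rim; the hinge axis runs along box y. The hinge is stiff (about 0.06 N m, about 1 N at the front edge) and the cover stays where it is left.
- cover_hinge (a point): Middle of the cover's hinge axis: 67 mm from the box's centre along its +x, 70 mm up.
- cover_edge (a point): Middle of the lower front edge of the cover, 134 mm from the hinge axis; moves with the cover. Closed, it overhangs the front wall by 4 mm.
- chisel: Yellow-handled chisel, 31 x 223 x 31 mm, lying flat; origin under its middle, at the surface. Blade points along its -y: edge at y = -112 mm, z = 0 to 1; blade 20 mm wide, 5 mm thick (z 0 to 5) 20 mm behind the edge, rising to z 5 to 11 at y = -17. Handle from y = 3 to 111 mm, z 1 to 24, 22 mm wide at y = 12, 28 mm at y = 53; grasp it across x. A 160 mm high vise stands left of it.
- battery: Black and orange battery pack in three steps, about 0.42 kg; origin at the centre of its underside. Base 100 (x) x 70 (y) mm, 30 mm high; middle step from x = -30 to 40 mm, 50 mm wide (y), z = 30 to 52 mm: grasp it across y; top step 30 x 40 mm, up to z = 60 mm. Either way round over the box will do.
- glue_bottle: White glue bottle, 49 mm across, 150 mm tall, loose; origin under its centre. Not to be disturbed.
- jar_blue: Jar with blue lid, 60 mm across, 75 mm tall, loose; origin under its centre. Not to be disturbed.
- tape_measure: Yellow tape measure standing on edge, 38 x 86 mm, 59 mm tall, loose; origin under its centre. Not to be disturbed.

How it is judged:
On the way, in this order (a step that is already met when the one before it is completed fails the run):
1. the chisel lifts the cover off the rim (value of joint cover above 0.12 rad and contact force between chisel and battery_box above 0.05 N), for 0.05 s.
2. the cover stands open past upright (value of joint cover above 1.58 rad), for 0.2 s.
3. the chisel lies flat on the surface, clear of the box, let go (height (world z) of chisel below 0.035 m and angle between chisel's own y axis and vertical between 1.42 and 1.72 rad and contact force between chisel and the fingers below 0.05 N and contact force between chisel and battery_box below 0.05 N and horizontal distance between chisel and battery_box above 0.055 m), for 0.2 s.
At the end, for the whole second after the job is handed in: Fingers hold the battery still, 4 to 28 mm above the rim, within 8 mm of the mouth's centre, 0.1 rad of the box's length (either way round) and of level, not touching the box; cover over 1.58 rad; chisel flat on the surface, let go, off the box, its middle over 55 mm from the box's centre (all of step 3 and horizontal distance between battery and box_mouth below 0.008 m and angle between the x axis of battery and the x axis of battery_box, either way round below 0.1 rad and angle between battery's own z axis and vertical below 0.1 rad and z of battery in the frame of box_mouth between 0.004 and 0.028 m and contact force between battery and the fingers above 1 N and contact force between battery and battery_box below 0.05 N and linear speed of battery below 0.02 m/s and angular speed of battery below 0.2 rad/s and value of joint cover above 1.58 rad); the arm keeps its last pose, push and grip.
It fails at once if the gripper or arm touches the box or its cover (contact force between any of the fingers, the arm and battery_box above 1 N).
It fails at once if the bottle, jar or tape measure is knocked (moved more than 20 mm or tipped) (distance of any of glue_bottle, jar_blue, tape_measure from where it was at the start of the episode above 0.02 m or angle between any of glue_bottle, jar_blue, tape_measure's own z axis and vertical above 0.35 rad).
It also fails if it takes over 61 s, if anything falls off the work surface, if the arm or the gripper's body presses on something with over 40 N, if the wrist force passes 120 N, or if a joint passes its speed limit or range.

ROBOT

A 6-joint arm with a two-finger parallel gripper is mounted at the origin on a cart in front of the work surface, level with it; the furniture and walls round the work are solid. World frame = base frame: x ahead of the robot, y to its left, z up, the work surface at z = 0. Lengths are in m, angles in rad, forces in N, time in s.
With the tool pointing down it reaches from about 0.35 to 0.725 m from the base axis. Payload 6 kg.
Tool frame: the origin (TCP) lies between the finger pads; the fingertips stand 11 mm ahead of it and the grasp point (between the pads) lies 8 mm behind it; z points along the fingers, y is the line along which they close (so a half turn about z gives the same grasp; the last joint's range is limited). The gripper opens to 85 mm and grips with 20 to 120 N. Pads are 22 mm wide; open, the fingers measure 114 mm over their backs; the gripper's body (76 mm by 85 mm) begins 54 mm behind the grasp point. The pads swing forward as they close: fully open they stand 13 mm farther back than shut.
Start: joints at [1.503, 0.04, 0.085, 0, -1.615, -0.334], TCP at [0.235, 0.552, 0.242] pointing down, gripper open.
Joint ranges: [-2.56, 2.56], [-1.29, 2.01], [-1.08, 1.49], [-3.29, 1.98], [-2.81, -0.18], [-2.99, 2.99]. Speed limits (rad/s): [2.57, 2.57, 3.01, 3.14, 3.14, 3.14].

INTERFACE

Orientations are given as a unit quaternion [x, y, z, w].
In Python, from workcell import arm gives the robot as it stands. Calls block until the motion is done:
- arm.reach(position, orientation): joint-space move of the TCP to a pose.
- arm.move_straight(position, ori=None, vel=0.15, guard=None): straight line of the TCP; ori=None keeps the orientation; vel is the mean speed in m/s. With guard (N) it stops when the force on the tool has changed by that much, and returns True; else False.
- arm.move_joints(angles): joint-space move.
- arm.set_gripper(opening, strength=None): finger opening in m; strength is the grip in N (None keeps the last); returns when the fingers have stopped.
- arm.dwell(seconds).
- arm.inverse_kinematics(position, orientation): joint angles nearest the present ones, or None.
- arm.get_obs(): the state.
- arm.capture(name): name is "side" or "top"; returns a dict with "frame" (384x512x3 uint8, red, green, blue), "intrinsics" (3x3 intrinsics, pixels), "world_from_camera" (4x4, takes a point from camera to world coordinates). Camera axes: x right, y down, z forward; pixel columns grow to the right and rows downward; lengths in m; the calibration is good to about 2 mm. A picture is of the moment at which its call begins. There is no depth.
A pose or a line that the arm cannot do raises arm.MotionError and nothing moves.
- arm.sign_off(): hands the job in; it is judged then, once.
The state is a dict: "time_s": time; "q": joint angles; "dq": joint speeds; "joint_torque": joint torques, N m; "tcp_pos": TCP position; "orientation": TCP orientation; "force": force on the tool from outside, world axes, zero at the start; "ft_torque": the same for the moment, N m; "grip_width": finger opening in m; "grasp_force": force on a finger pad.
Only numpy, scipy, OpenCV 4.12 (cv2) and the standard library are available. Lean on these libraries where they do the work, as an engineer would, in place of code of your own. Each camera call takes 0.05 s, during which the arm holds its last target. There are 200 camera calls.

## Working session

There is one attempt and no reset: what is moved stays moved. The work goes in short steps, each a Python script; the robot and the scene stay as the last script left them, time stands still between calls to the robot, and variables do not carry over. Pictures are saved under pics/ and viewed, at most 10 in all, crops included, and the job is handed in when it is done.

```bash
mkdir -p pics; ls
python3 - <<'E'
from workcell import arm
import cv2,numpy as np,pickle
d={}
for n in("top","side"):
    c=arm.capture(n);d[n]=c
    cv2.imwrite(f"pics/{n}0.png",cv2.resize(c["frame"][:,:,::-1],(800,600),interpolation=cv2.INTER_CUBIC))
    print(n,np.round(c["intrinsics"],1).tolist(),np.round(c["world_from_camera"],3).tolist())
pickle.dump(d,open("cams.pkl","wb"))
o=arm.get_obs();print(o)
E
```

```text
pics
workcell.py
top [[425.8, 0.0, 256.5], [0.0, 425.8, 191.2], [0.0, 0.0, 1.0]] [[0.009, -0.99, 0.143, 0.4], [-0.999, -0.013, -0.031, 0.086], [0.032, -0.142, -0.989, 0.976], [0.0, 0.0, 0.0, 1.0]]
side [[389.1, 0.0, 263.1], [0.0, 389.1, 195.3], [0.0, 0.0, 1.0]] [[0.971, -0.108, 0.215, 0.317], [-0.24, -0.488, 0.839, -0.76], [0.015, -0.866, -0.499, 0.563], [0.0, 0.0, 0.0, 1.0]]
{'time_s': 0.1, 'q': array([ 1.50272929e+00,  4.07732457e-02,  8.38890711e-02, -3.96256866e-04,
       -1.61545474e+00, -3.33695909e-01]), 'dq': array([ 0.00103303, -0.00092583,  0.00146452,  0.00069447, -0.00224363,
       -0.0010079 ]), 'joint_torque': array([-5.15407548e-03, -3.69347084e+01,  3.48272932e+01,  6.95174798e+00,
       -4.72202373e-03,  2.85015702e-06]), 'tcp_pos': array([0.23445435, 0.55200559, 0.24135697]), 'orientation': array([ 9.79892499e-01, -1.99524577e-01, -9.40564118e-05,  7.90712733e-04]), 'force': array([ 0.01727567, -0.31468313, -0.59134938]), 'ft_torque': array([-0.00591457,  0.00142162, -0.05889645]), 'grasp_force': 0.0, 'grip_width': 0.08544890490040033}
```

View pics/top0.png

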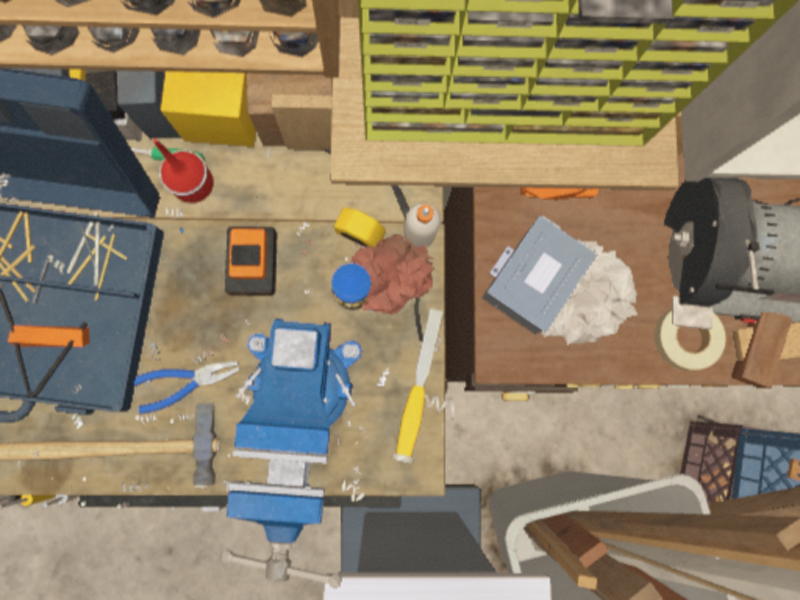

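View pics/side0.png

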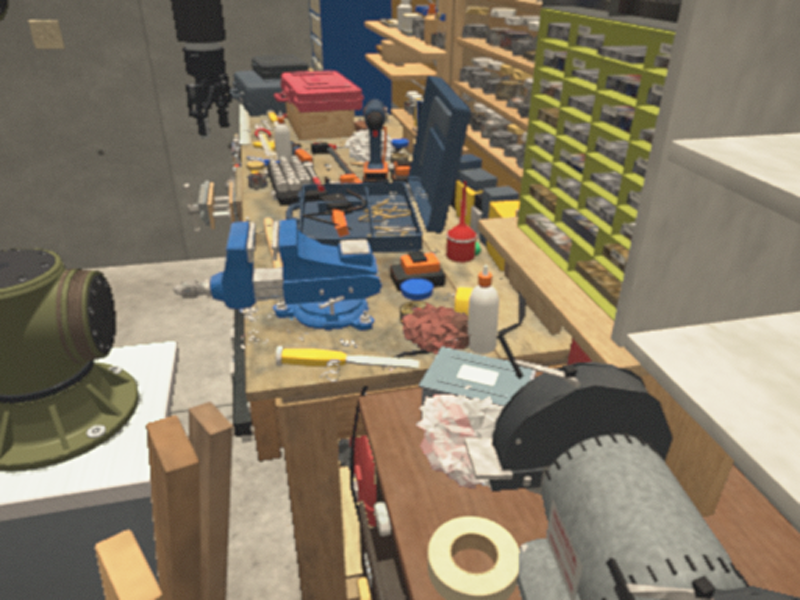

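The top view shows the chisel at (435,311)→(403,459), the box cover with corners near (543,218), (597,262), (545,332) and (486,292), the battery near (250,262), the bottle at (425,215), the jar at (351,285) and the tape at (360,227). I'll zoom in for exact corners.

```bash
cat > h.py <<'E'
import numpy as np,pickle,cv2
def load(f="cams.pkl"): return pickle.load(open(f,"rb"))
def w(c,u,v,z):
    "native pixel -> world at height z"
    K=c["intrinsics"];T=c["world_from_camera"]
    d=T[:3,:3]@np.linalg.solve(K,[u,v,1.]);return T[:3,3]+d*(z-T[2,3])/d[2]
def px(c,P):
    K=c["intrinsics"];T=c["world_from_camera"]
    p=K@(T[:3,:3].T@(np.asarray(P,float)-T[:3,3]));return p[:2]/p[2]
def crop(c,u0,v0,u1,v1,s):
    return cv2.resize(c["frame"][v0:v1,u0:u1,::-1],None,fx=s,fy=s,interpolation=cv2.INTER_CUBIC)
E
python3 - <<'E'
from h import *
d=load();t,s=d["top"],d["side"]
# 400x300 tiles: origin/scale
A=crop(t,300,130,400,205,4);B=crop(s,260,215,360,290,4)
C=crop(t,240,190,315,300,3)[:300];D=crop(t,130,125,290,205,2.5)
im=np.zeros((600,800,3),np.uint8)
for k,(I,x,y) in enumerate([(A,0,0),(B,400,0),(C,0,300),(D,400,300)]):
    h=min(300,I.shape[0]);im[y:y+h,x:x+I.shape[1]]=I[:h]
cv2.imwrite("pics/crops.png",im)
f=1.5625
for n,u,v,z in [("A",543,218,.074),("B",597,262,.074),("C",545,332,.074),("D",486,292,.074),("edge",435,311,.0),("hend",403,459,.012),("bat",247,255,.06),("glue",426,213,.15),("jar",351,282,.075),("tape",360,225,.059)]:
    print(n,w(t,u/f,v/f,z).round(4))
E
```

```text
A [ 0.647  -0.1415  0.074 ]
B [ 0.5852 -0.2161  0.074 ]
C [ 0.4863 -0.1407  0.074 ]
D [ 0.5407 -0.06    0.074 ]
edge [0.5227 0.0043 0.    ]
hend [0.3094 0.0504 0.012 ]
bat [0.5905 0.2722 0.06  ]
glue [0.6301 0.0285 0.15  ]
jar [0.5518 0.126  0.075 ]
tape [0.6364 0.1156 0.059 ]
```

View pics/crops.png

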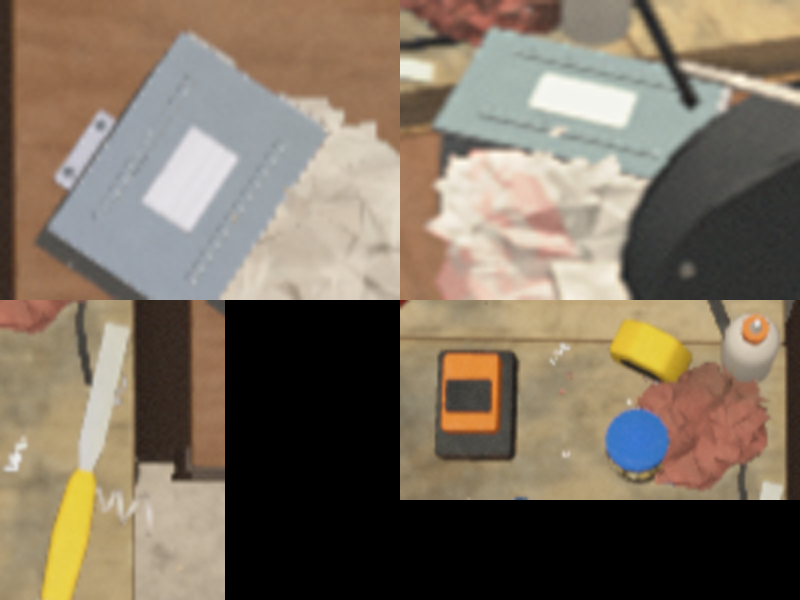

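The crop shows:
- **Box:** cover corners at (185,33), (327,130) and (47,230) in the top-left tile. The dark front wall shows along the robot-side (lower-left) edge.
- **Battery:** base at (437–517, 350–460), orange step at (443–500, 352–433), so its +x points ahead.
- **Chisel:** edge at about (117,324) in the lower-left tile.

Next I'll fit the poses and cross-check them against the side view.

Run:
```python
from h import *
from scipy.optimize import least_squares as LS
d=load();t,s=d["top"],d["side"]
def pose(p,l):
    c,q=np.cos(p[2]),np.sin(p[2]);l=np.array(l,float)
    return np.array([p[0]+c*l[0]-q*l[1],p[1]+q*l[0]+c*l[1],l[2]])
def fit(obs,p0):
    f=lambda p:np.concatenate([px(c,pose(p,l))-uv for c,l,uv in obs])
    r=LS(f,p0,loss='soft_l1');print(r.x.round(4),"res px",r.fun.round(1).tolist());return r.x
TA=lambda x,y:np.array([300+x/4,130+y/4]);SB=lambda x,y:np.array([260+(x-400)/4,215+y/4])
TD=lambda x,y:np.array([130+(x-400)/2.5,125+(y-300)/2.5]);TC=lambda x,y:np.array([240+x/3,190+(y-300)/3])
box=[(t,(67,49,74),TA(185,33)),(t,(67,-49,74),TA(327,130)),(t,(-67,49,74),TA(47,230)),(t,(-67,-49,74),np.array([545,332])/1.5625)]
box=[(c,np.array(l)/1e3,u) for c,l,u in box]
b=fit(box,[.565,-.14,-.65])
for l in [(-67,49,74),(67,49,74),(-67,-49,74),(67,-49,74)]:
    u=px(s,pose(b,np.array(l)/1e3)); print("side tile",l,(u-[260,215])*4+[400,0])
b2=fit(box+[(s,np.array([-67,49,74])/1e3,SB(490,28)),(s,np.array([-67,-49,74])/1e3,SB(437,127))] if 0 else box,b)
bat=[((40,25,52),(443,352)),((40,-25,52),(500,352)),((-30,-25,52),(500,433)),((-30,25,52),(443,433)),((50,-35,30),(517,350)),((-50,-35,30),(517,460)),((-50,35,30),(437,460))]
B=fit([(t,np.array(l)/1e3,TD(*u)) for l,u in bat],[.59,.27,0])
print("flipped");fit([(t,np.array(l)/1e3*[-1,-1,1],TD(*u)) for l,u in bat],[.59,.27,0])
# chisel: edge corners, blade-handle ends
ch=[((-10,-112,.5),TC(107,323)),((10,-112,.5),TC(127,327)),((0,111,12),np.array([403,460])/1.5625)]
for sgn in(1,): C=fit([(t,np.array(l)/1e3,u) for l,u in ch],[.416,.027,-1.78+np.pi])
for v in (400,440): print("vise",w(t,329/1.5625,v/1.5625,.16))
f=1.5625
print("side chk: glue",px(s,[.63,.03,.15])*f,"batt top",px(s,[B[0],B[1],.06])*f,"chisel edge",px(s,pose(C,(0,-.112,0)))*f,"end",px(s,pose(C,(0,.111,.012)))*f)
```

```text
[ 0.5681 -0.1391 -0.5997] res px [-1.0, -0.5, 0.8, 0.4, -0.3, -0.5, 0.5, 0.6]
side tile (-67, 49, 74) [486.45280358  25.32905104]
side tile (67, 49, 74) [722.66794295  76.55442354]
side tile (-67, -49, 74) [427.16084603 124.14296936]
side tile (67, -49, 74) [685.09182633 185.90574251]
[ 0.5681 -0.1391 -0.5997] res px [-1.0, -0.5, 0.8, 0.4, -0.3, -0.5, 0.5, 0.6]
[0.5891 0.2721 0.0313] res px [0.4, 1.2, 0.4, 0.9, 0.2, -0.4, -0.0, 0.0, -0.3, -0.3, -0.5, -0.7, -0.1, -0.2]
flipped
[0.5313 0.222  0.0586] res px [45.7, 62.8, -0.3, 63.9, -1.0, -0.3, 44.7, -1.3, -9.9, 70.3, -10.8, -18.0, 52.5, -19.4]
[0.4162 0.0276 1.3641] res px [6.8, 1.0, -8.3, -2.2, 0.0, 0.2]
vise [0.39238841 0.14595767 0.16      ]
vise [0.34495531 0.14481669 0.16      ]
side chk: glue [481.23693069 265.59128367] batt top [415.71535686 255.17197736] chisel edge [417.89462006 363.30799413] end [276.00879419 358.31643726]
```

Run:
```python
from h import *
d=load();t=d["top"]
# rectify plane z=.074: 2 px/mm over x .45-.69, y -.25..-.03
S=2000;X0,Y0,X1,Y1=.45,-.25,.69,-.03
P=[(X0,Y0),(X0,Y1),(X1,Y1),(X1,Y0)]
src=np.float32([px(t,[x,y,.074]) for x,y in P]);dst=np.float32([((x-X0)*S,(y-Y0)*S) for x,y in P])
im=cv2.warpPerspective(t["frame"],cv2.getPerspectiveTransform(src,dst),(480,440),flags=cv2.INTER_CUBIC)
c=im[int((-.139+.04-Y0)*S),int((.568-X0)*S)];
ref=np.median(im[200:240,150:180].reshape(-1,3),0);print(c,ref)
hsv=cv2.cvtColor(im,cv2.COLOR_RGB2HSV);
m=((hsv[...,0]>95)&(hsv[...,0]<125)&(hsv[...,1]>35)&(hsv[...,2]>90)).astype(np.uint8)
m=cv2.morphologyEx(m,cv2.MORPH_OPEN,np.ones((9,9)))
cs,_=cv2.findContours(m,cv2.RETR_EXTERNAL,cv2.CHAIN_APPROX_NONE);k=max(cs,key=cv2.contourArea)
r=cv2.minAreaRect(k);print(r,"centre",r[0][0]/S+X0,r[0][1]/S+Y0,"size mm",np.array(r[1])/2,cv2.contourArea(k)/4/(134*98))
cv2.drawContours(im,[cv2.boxPoints(r).astype(int)],-1,(255,0,0),1)
cv2.imwrite("pics/rect.png",im[:,:,::-1])
```

```text
[152 159 166] [155.5 163.  171. ]Traceback (most recent call last):
  File "<stdin>", line 13, in <module>
ValueError: max() iterable argument is empty
```

```bash
cat > rect.py <<'E'
from h import *
d=load();t=d["top"]
S=2000;X0,Y0,X1,Y1=.45,-.25,.69,-.03
P=[(X0,Y0),(X0,Y1),(X1,Y1),(X1,Y0)]
src=np.float32([px(t,[x,y,.074]) for x,y in P]);dst=np.float32([((x-X0)*S,(y-Y0)*S) for x,y in P])
im=cv2.warpPerspective(t["frame"],cv2.getPerspectiveTransform(src,dst),(480,440),flags=cv2.INTER_CUBIC)
f=im.astype(int);m=((f[...,2]-f[...,0]>5)&(f[...,2]>115)&(f[...,2]<215)).astype(np.uint8)
m=cv2.morphologyEx(m,cv2.MORPH_OPEN,np.ones((15,15)))
cs,_=cv2.findContours(m,cv2.RETR_EXTERNAL,cv2.CHAIN_APPROX_NONE);k=max(cs,key=cv2.contourArea)
r=cv2.minAreaRect(k);print("centre",r[0][0]/S+X0,r[0][1]/S+Y0,"ang",r[2],"size mm",np.array(r[1])/2,cv2.contourArea(k)/4/(134*98))
cv2.drawContours(im,[cv2.boxPoints(r).astype(int)],-1,(255,0,0),1)
cv2.imwrite("pics/rect.png",im[:,:,::-1])
E
python3 rect.py
```

```text
centre 0.5691294860839844 -0.13759181976318358 ang 55.73889923095703 size mm [ 97.08752441 133.59640503] 0.954005482790131
```

View pics/rect.png

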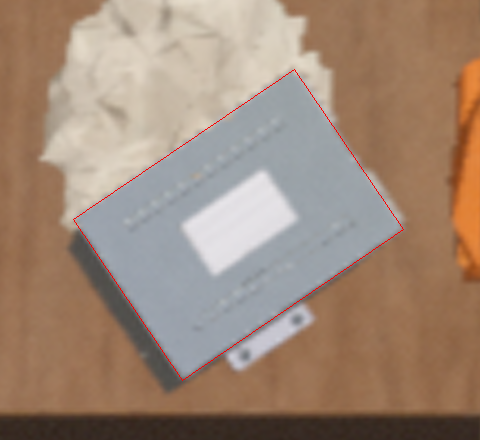

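The cover fit is good: 97.1 × 133.6 mm against the nominal 98 × 134. That puts the box centre at (0.5691, -0.1376), yaw -0.598. Next I'll grasp the chisel.

```bash
cat >> h.py <<'E'
BOX=np.array([.5691,-.1376]);BY=-.598;BX=np.array([np.cos(BY),np.sin(BY)])
def down(psi): return [np.cos(psi/2),np.sin(psi/2),0,0]
CH=np.array([.4162,.0276]);CY=-.2067;CU=np.array([np.cos(CY),np.sin(CY)]);G=.040  # grasp at chisel y=+40mm
L=.112+G  # grasp to blade edge
def tipcmd(x,z,dz): # TCP for blade edge underside at box x (m), world z; dz = TCP above chisel base
    p=BOX+BX*(x-L);return [p[0],p[1],z+dz]
E
python3 - <<'E'
from h import *
from workcell import arm
g=CH-CU*G
arm.set_gripper(.05,80)
print(arm.inverse_kinematics([*g,.014],down(CY)))
arm.reach([*g,.10],down(CY))
print(arm.get_obs()["q"].round(2))
print("guard",arm.move_straight([*g,.014],vel=.1,guard=8))
o=arm.get_obs();print(o["tcp_pos"],o["force"])
arm.set_gripper(.0,80)
o=arm.get_obs();print(o["tcp_pos"],o["grip_width"],o["grasp_force"],o["force"],o["time_s"])
arm.move_straight([*g,.074],vel=.1)
o=arm.get_obs();print(o["grip_width"],o["grasp_force"],o["time_s"])
for n in("top","side"):
    c=arm.capture(n);cv2.imwrite(f"pics/{n}1.png",c["frame"][:,:,::-1])
    pickle.dump(c,open(f"{n}1.pkl","wb"))
a=crop(pickle.load(open("top1.pkl","rb")),230,180,330,305,4);b=crop(pickle.load(open("side1.pkl","rb")),150,180,300,270,2.6)
im=np.zeros((500,800,3),np.uint8);im[:500,:400]=a;im[:b.shape[0],400:400+b.shape[1]]=b[:, :400];cv2.imwrite("pics/held.png",im)
for z in(.06,): print("pred edge top tile",[(px(pickle.load(open("top1.pkl","rb")),[*(g+CU*L),z])-[230,180])*4], "side",(px(pickle.load(open("side1.pkl","rb")),[*(g+CU*L),z])-[150,180])*2.6+[400,0])
E
```

```text
[ 0.64015144 -0.54710582 -0.81438277  0.         -1.30351938  0.72394489]
[ 0.64 -0.6  -0.69  0.   -1.48  0.72]
guard False
[0.37749433 0.03599723 0.01470231] [0.2521902  0.19705941 0.07289195]
[0.37766077 0.03596901 0.0150058 ] 0.024686823276272394 78.6498045203075 [-0.50174776  0.53635557  6.16500997] 3.9
0.02452050797643037 78.63532791795478 4.65
pred edge top tile [array([202.17054918,  56.79964595])] side [706.71846458  83.57263537]
```

View pics/held.png

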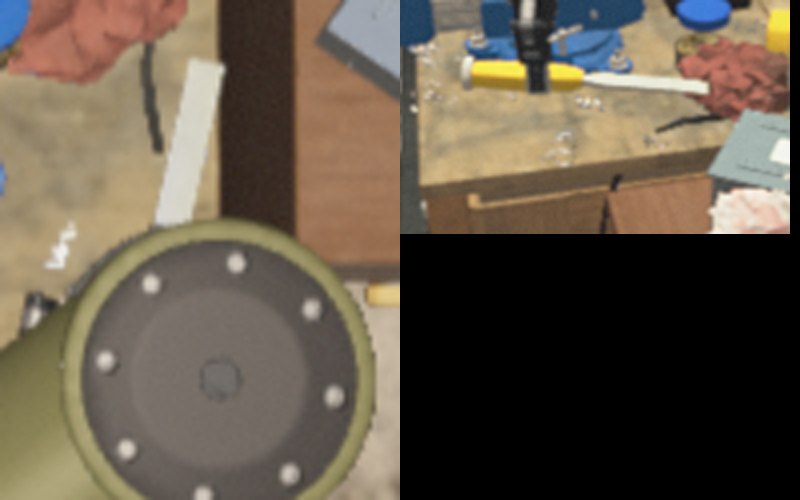

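The chisel is held, and its blade edge shows at (206,64) in the top tile and (708,90) in the side tile. I'll triangulate it.

Run:
```python
from h import *
from scipy.optimize import least_squares as LS
t=pickle.load(open("top1.pkl","rb"));s=pickle.load(open("side1.pkl","rb"))
f=lambda P:np.r_[px(t,P)-[230+206/4,180+64/4],px(s,P)-[150+308/2.6,180+89/2.6]]
r=LS(f,[.52,0,.06]);g=CH-CU*G
print(r.x,r.fun,"along",(r.x[:2]-g)@CU,"lat",(r.x[:2]-g)@[-CU[1],CU[0]],"L",L)
# dry-run IK along planned arc
from workcell import arm
for th in (0,.3,.8,1.3,1.7):
    p=tipcmd(.067-.105*np.cos(th),.065+.105*np.sin(th),.0145);print(th,np.round(p,3),np.round(arm.inverse_kinematics(p,down(BY)),2))
print(np.round(arm.inverse_kinematics(tipcmd(-.11,.062,.0145),down(BY)),2))
```

```text
[0.52422624 0.00180845 0.05562482] [ 0.14536807 -0.79268062 -0.87751037  0.13394006] along 0.15101996857170155 lat -0.0030721751449441365 L 0.152
0 [ 0.412 -0.031  0.08 ] [ 0.42 -0.47 -0.64  0.   -1.4   0.55]
0.3 [ 0.416 -0.033  0.111] [ 0.41 -0.47 -0.58  0.   -1.45  0.56]
0.8 [ 0.438 -0.049  0.155] [ 0.35 -0.4  -0.46  0.   -1.51  0.62]
1.3 [ 0.476 -0.074  0.181] [ 0.27 -0.28 -0.32  0.   -1.53  0.71]
1.7 [ 0.51  -0.097  0.184] [ 0.2  -0.18 -0.23  0.   -1.52  0.77]
[ 0.62 -0.7  -0.78  0.   -1.48  0.35]
```

```bash
cat >> h.py <<'E'
DZ=.0189
E
python3 - <<'E'
from h import *
from workcell import arm
q=down(BY)
arm.move_straight(tipcmd(-.100,.0595,DZ),q,vel=.12)
o=arm.get_obs();print(o["tcp_pos"],o["force"],o["time_s"])
hit=arm.move_straight(tipcmd(-.036,.0595,DZ),vel=.06,guard=4)
o=arm.get_obs();print("hit",hit,o["tcp_pos"],o["force"],o["time_s"])
if not hit:
    arm.move_straight(tipcmd(-.036,.078,DZ),vel=.06)
    o=arm.get_obs();print(o["tcp_pos"],o["force"],o["time_s"])
t=arm.capture("top");s=arm.capture("side")
im=np.zeros((500,800,3),np.uint8)
a=crop(t,280,120,400,245,4)[:500,:400];b=crop(s,230,190,360,290,3)[:,:400]
im[:,:a.shape[1]]=a;im[:b.shape[0],400:400+b.shape[1]]=b;cv2.imwrite("pics/ins.png",im)
E
```

```text
[0.36081883 0.00433151 0.07812007] [ 0.78065849 -0.08465612 -1.18133486] 5.2917
hit False [ 0.41360626 -0.03161827  0.07844899] [ 0.9623496   0.50770768 -1.59434195] 6.5083
[ 0.41401309 -0.03156061  0.09743632] [-0.59957875  0.50485838 -2.45510865] 6.9667
```

View pics/ins.png

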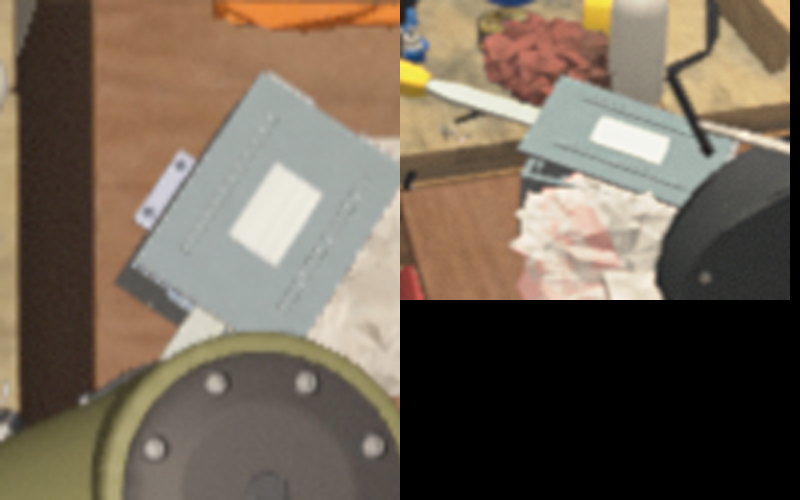

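The cover is off the rim, with the blade under it and no contact from the gripper. Next I'll swing it back along the arc.

Run:
```python
from h import *
from workcell import arm
r=.103
P=lambda th:tipcmd(.067-r*np.cos(th),.070+r*np.sin(th),DZ)
for th in (.3,.55,.8,1.05,1.3,1.5):
    arm.move_straight(P(th),vel=.12)
    o=arm.get_obs();print(th,(o["tcp_pos"]-P(th)).round(4),o["force"].round(2),o["time_s"])
hit=arm.move_straight(P(1.76),vel=.05,guard=5)
o=arm.get_obs();print("hit",hit,(o["tcp_pos"]-P(1.7)).round(4),o["force"].round(2),o["time_s"])
arm.dwell(.25)
t=arm.capture("top");s=arm.capture("side")
im=np.zeros((500,800,3),np.uint8)
a=crop(t,280,100,400,225,4)[:500,:400];b=crop(s,230,150,360,280,3)[:,:400]
im[:,:a.shape[1]]=a;im[:b.shape[0],400:400+b.shape[1]]=b;cv2.imwrite("pics/open.png",im)
```

```text
0.3 [0.0003 0.0001 0.0002] [ 0.07  0.35 -2.69] 7.4083
0.55 [-0.      0.0001 -0.0005] [-0.73  1.09 -1.81] 7.775
0.8 [-0.0003  0.0001 -0.0008] [ 0.05  0.5  -1.7 ] 8.1417
1.05 [-0.0003  0.0002 -0.0007] [ 0.26 -0.14 -2.3 ] 8.5083
1.3 [-0.0004  0.0002 -0.0007] [ 0.22  0.14 -2.15] 8.875
1.5 [-0.0004  0.0002 -0.0005] [-1.02  0.9  -1.11] 9.2
hit True [ 0.003  -0.0023 -0.0027] [-3.14  0.65 -0.81] 9.7167
```

View pics/open.png

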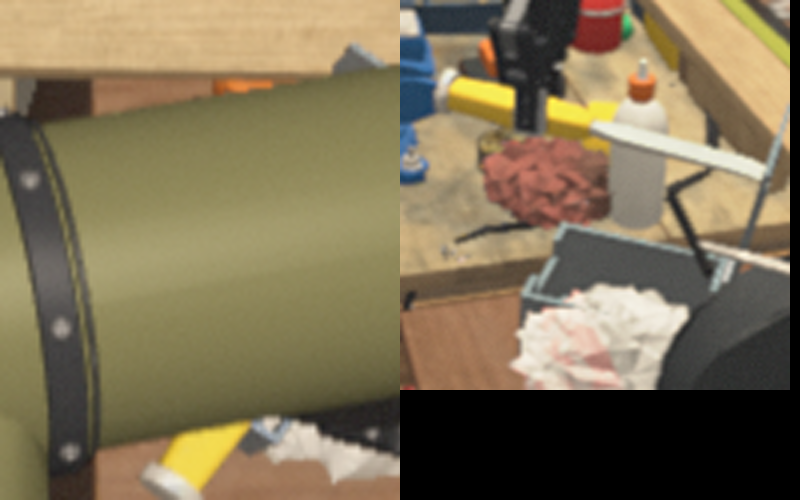

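The side view shows the cover standing past upright: plate at (775,170) leaning right over the hinge at (715,275), and the force rise means it's at its stop. Next I'll lay the chisel back.

Run:
```python
from h import *
from workcell import arm
o=arm.get_obs();p=o["tcp_pos"]
b=p.copy();b[:2]-=BX*.14
arm.move_straight(b,vel=.2)
g=CH-CU*G
arm.move_straight([*g,.09],down(CY),vel=.2)
print("guard",arm.move_straight([*g,.0155],vel=.08,guard=12))
o=arm.get_obs();print(o["tcp_pos"],o["force"].round(1))
arm.set_gripper(.05)
arm.dwell(.1)
arm.move_straight([*g,.23],vel=.25)
print(arm.get_obs()["time_s"])
B=np.array([.5891,.2721]);y=.0313;gb=B+.005*np.array([np.cos(y),np.sin(y)])
arm.set_gripper(.075)
arm.move_straight([*gb,.23],down(y),vel=.25)
print(arm.get_obs()["q"].round(2))
t=arm.capture("top");s=arm.capture("side")
im=np.zeros((500,800,3),np.uint8)
a=crop(t,230,180,330,305,4);b=crop(s,150,140,290,250,2.8)[:,:400]
im[:,:400]=a;im[:b.shape[0],400:400+b.shape[1]]=b;cv2.imwrite("pics/laid.png",im)
print(arm.get_obs()["time_s"])
```

```text
guard False
[0.37735834 0.0359994  0.01588288] [-0.9  0.3 -1. ]
14.2
[ 0.73  0.18  0.21  0.   -1.6   0.87]
16.1
```

View pics/laid.png

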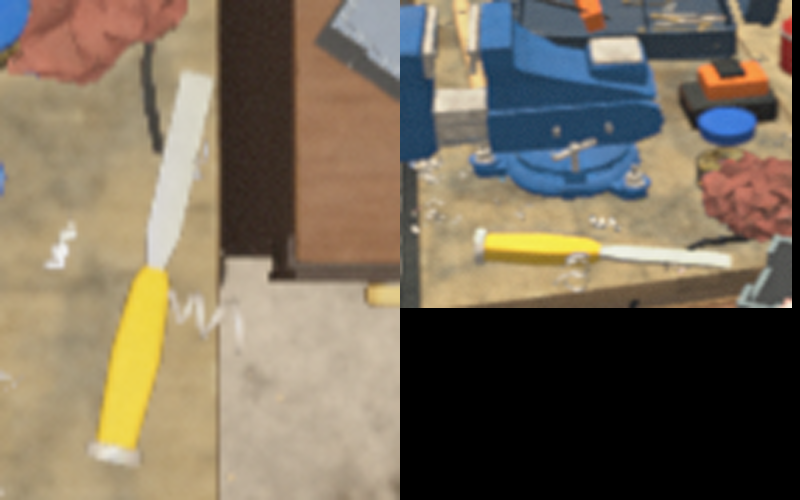

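The chisel lies flat and released, edge at (198,75) in the tile. I'll confirm the cover state numerically and then grasp the battery.

Run:
```python
from h import *
from workcell import arm
t=arm.capture("top");t0=load()["top"];s=arm.capture("side");s0=load()["side"]
for n,c,c0 in(("top",t,t0),("side",s,s0)):
  for z in((.074,) ):
    print(n,[tuple(c["frame"][tuple(px(c,[*(BOX+BX*x),z])[::-1].astype(int))])+tuple(c0["frame"][tuple(px(c0,[*(BOX+BX*x),z])[::-1].astype(int))]) for x in(-.05,-.02,.01,.04)])
print("upright plate side", [s["frame"][tuple(px(s,[*(BOX+BX*(.067+.149*h)),.07+h])[::-1].astype(int))].tolist() for h in(.03,.06,.09,.12)])
B=np.array([.5891,.2721]);y=.0313;gb=B+.005*np.array([np.cos(y),np.sin(y)])
print("guard",arm.move_straight([*gb,.0425],vel=.12,guard=10))
o=arm.get_obs();print(o["tcp_pos"],o["force"].round(1))
arm.set_gripper(0,90);o=arm.get_obs();print(o["grip_width"],o["grasp_force"],o["force"].round(1))
arm.move_straight([*gb,.255],vel=.15)
o=arm.get_obs();print(o["grip_width"],o["grasp_force"],o["force"].round(1),o["ft_torque"].round(2),o["tcp_pos"],o["time_s"])
```

```text
top [(np.uint8(209), np.uint8(197), np.uint8(183), np.uint8(155), np.uint8(162), np.uint8(172)), (np.uint8(199), np.uint8(186), np.uint8(169), np.uint8(228), np.uint8(226), np.uint8(230)), (np.uint8(218), np.uint8(206), np.uint8(188), np.uint8(227), np.uint8(225), np.uint8(229)), (np.uint8(206), np.uint8(194), np.uint8(175), np.uint8(154), np.uint8(162), np.uint8(167))]
side [(np.uint8(83), np.uint8(84), np.uint8(83), np.uint8(167), np.uint8(182), np.uint8(177)), (np.uint8(81), np.uint8(82), np.uint8(79), np.uint8(245), np.uint8(245), np.uint8(238)), (np.uint8(81), np.uint8(82), np.uint8(81), np.uint8(244), np.uint8(244), np.uint8(238)), (np.uint8(81), np.uint8(81), np.uint8(79), np.uint8(164), np.uint8(179), np.uint8(173))]
upright plate side [[158, 158, 151], [208, 181, 131], [193, 175, 136], [114, 95, 72]]
guard False
[0.59453013 0.27252745 0.04347183] [ 0.   0.3 -0.1]
0.048025089995844095 97.2991418838501 [-1.1  1.   5.3]
0.048240449835546415 96.07839703559875 [ 0.2 -0.7 -5. ] [ 0.03 -0.02  0.02] [0.59378025 0.27215477 0.25359296] 19.825
```

Run:
```python
from h import *
from workcell import arm
t=arm.capture("top");s=arm.capture("side")
im=np.zeros((540,800,3),np.uint8)
a=crop(t,120,110,400,245,2.8)[:270,:800];b=crop(s,220,70,360,250,3)[:270];
im[:270,:a.shape[1]]=a[:270]
b=crop(s,230,120,400,255,2.0)[:270];im[270:270+b.shape[0],:b.shape[1]]=b
b=crop(t,290,120,410,210,3);im[270:540,400:400+b.shape[1]]=b[:270]
cv2.imwrite("pics/bat.png",im)
```

```text
(no output)
```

View pics/bat.png

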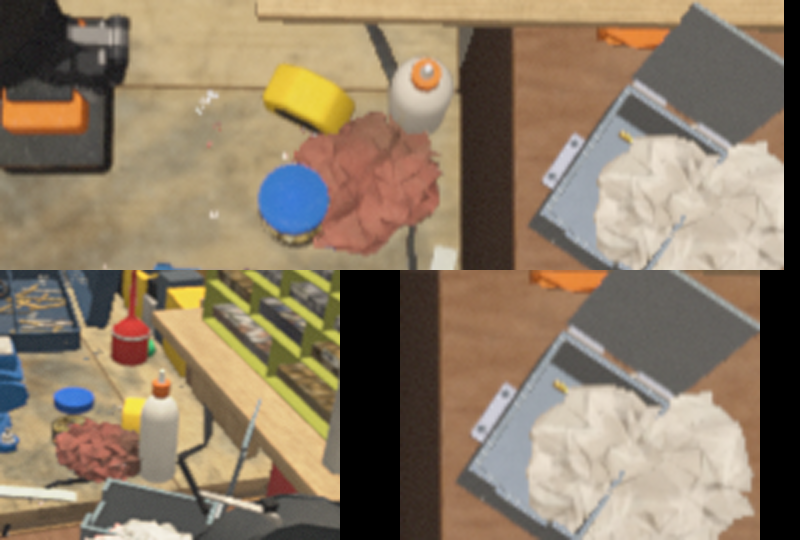

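The picture confirms the cover is open past upright, the battery is held, and the bottle, jar and tape are undisturbed. Next: carry, then descend with a guard.

Run:
```python
from h import *
from workcell import arm
t=load()["top"]
y=.0313;B=np.array([.5891,.2721]);c,s_=np.cos(y),np.sin(y);R=np.array([[c,-s_],[s_,c]])
print("pred corner tile",(px(t,[*(B+R@[-.05,-.035]),.03+.211])-[120,110])*2.8,"seen (112,170)")
p=BOX+.005*BX
arm.move_straight([*p,.256],down(BY),vel=.14)
o=arm.get_obs();print(o["tcp_pos"],o["grip_width"],o["force"].round(1),o["time_s"])
print("guard",arm.move_straight([*p,.1295],vel=.07,guard=3.5))
arm.dwell(.5)
o=arm.get_obs();print(o["tcp_pos"],p,o["orientation"],o["grip_width"],o["grasp_force"],o["force"].round(1),o["time_s"])
t=arm.capture("top");s=arm.capture("side")
im=np.zeros((480,800,3),np.uint8)
a=crop(t,290,100,390,220,4);im[:,:400]=a;b=crop(s,250,160,350,280,4);im[:,400:]=b
c,s_=np.cos(BY),np.sin(BY);R=np.array([[c,-s_],[s_,c]])
def P(cam,l,z,o):return ((px(cam,[*(BOX+R@l),z])-o)*4)
for l in([-.05,.035],[.05,.035],[-.05,-.035],[.05,-.035]):
  for z in(.085,.115):
    u=P(t,l,z,[290,100]);v=P(s,l,z,[250,160])+[400,0]
    for q in(u,v): cv2.circle(im,tuple(int(k) for k in q),3,(0,0,255),1)
for l in([-.063,.048],[.063,.048],[-.063,-.048],[.063,-.048]):
    for q in(P(t,l,.07,[290,100]),P(s,l,.07,[250,160])+[400,0]): cv2.circle(im,tuple(int(k) for k in q),3,(0,255,0),1)
cv2.imwrite("pics/final.png",im)
```

```text
pred corner tile [105.47268298 168.73449922] seen (112,170)
[ 0.5732915  -0.14008312  0.25600579] 0.04777212301648341 [-0.5 -0.3 -5.3] 23.025
guard False
[ 0.57322672 -0.14040774  0.12947729] [ 0.57323232 -0.14041495] [ 9.55630639e-01 -2.94567619e-01 -1.47103799e-05 -1.07163250e-05] 0.04800898652651697 95.89012742042542 [ 0.2  0.2 -4.7] 25.4833
```

View pics/final.png

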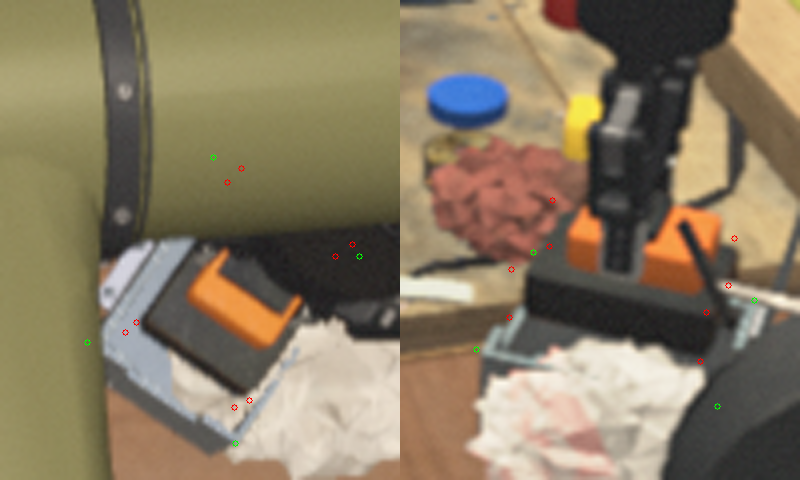

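The final view shows the battery level over the mouth. Its front edge runs (147,320)–(248,392) against a predicted (137,322)–(249,400), so it sits about 3 mm too far along box +x. The side view shows about the same offset. I'll shift it back 3 mm and hand in.

Run:
```python
from h import *
from workcell import arm
p=BOX+.002*BX
arm.move_straight([*p,.1290],vel=.01)
arm.dwell(1.)
o=arm.get_obs();print(o["tcp_pos"],p,o["force"].round(1),o["grasp_force"],o["time_s"])
print(arm.sign_off())
```

```text
[ 0.57074711 -0.13869162  0.12901414] [ 0.57075293 -0.13872598] [-0.7  0.1 -4.8] 95.89162945747375 27.0333
the job is handed in; nothing more can be done
None
```

The job is handed in at about 27 s of the 61 s limit, verdict not shown: the cover stands open past upright, the chisel lies flat where it started, and the battery is held level about 15 mm above the box mouth, centred to within a few millimetres by my camera estimate.

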